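Set spring dividers to the lacing-hole marks on a cover board

TASK

Mark up the bare station on the cover board for its two lacing holes: lay the steel square down flat with its stock flush against the board's spine edge (the long edge nearest the robot) and the outer edge of its blade at the middle pencil tick, and let go of it. Then pick up the spring dividers, squeeze them until their points stand 25 mm apart like the two scribed lines on the blade, and finish while still holding them squeezed and steady, one point at each scribed line, just off the blade's outer edge and poised just above the board (within a centimetre), the dividers touching nothing but the gripper. Leave the weight, jar, book and bone folder where they are.

Things in the scene. Friction and masses are not known exactly. Their poses are not given: they have to be found in the camera images.
- board: Brown cover board of a book, 200 (x) x 260 (y) x 4 mm, fixed on the bench; origin: centre of its underside, z up. Its spine edge is the straight edge at x = -100 mm, which faces the robot within 0.2 rad. Three pencil ticks start at that edge; the outer two have each a pair of small dark holes, the middle one is bare.
- tick (a point): The middle pencil tick, at the spine edge on the board's top face: board frame (-100, -10, 4) mm; axes as the board (x from the edge into the board, y along the edge). It is drawn 25 mm into the board.
- square: Loose steel engineer's square, lying flat, 0.42 kg (+-20 percent). Origin: underside of the middle of the stock, z up. Stock (thick dark bar) 28 (x) x 90 (y) x 18 mm high. Blade (thin, bright, graduated): x 14 to 109, y -45 to -15, z 7.5 to 10.5 mm. Laid right, its x and y run as the board's, the stock's +x face is against the spine edge and the blade lies 3.5 mm above the board.
- stock_corner (a point): End of the stock's +x face, where the blade's outer edge (y = -45 mm) leaves it: square frame (14, -45, 4) mm. Laid right, it is at the tick.
- stock_end (a point): The other end of the same stock face: square frame (14, 45, 4) mm. From here to y = -14 mm the stock can be gripped across its 28 mm clear of the blade; fingertips kept at z = 8 mm pass over the board.
- line_near (a point): Dark scribed line right across the blade, 15 mm from the stock face; this point is where it meets the outer edge, on the blade's top: square frame (29, -45, 10.5) mm. Axes as the square.
- line_far (a point): The other scribed line, 40 mm from the stock face: square frame (54, -45, 10.5) mm.
- dividers: Loose steel spring dividers (big sprung pointed tweezers), 0.11 kg, lying flat, 14 mm high: a C-shaped spring bow with a stub, and two straight legs 5 mm thick. Origin: underside, on the centre line between the ribbed grips; x to the points (85 mm ahead; heel 128 mm behind), y to the left leg, z up. Squeeze across y at the origin. Centre of mass about 30 mm behind it.
- point_left (a point): End of the left (+y) leg's point, 2 mm above the dividers' underside. Points are 49 mm apart when free, and the legs 42 mm over their outsides at the grips. At 25 mm apart the legs are parallel, 30 mm over their outsides, and take about 15 N on each grip; the force grows evenly from zero when free.
- point_right (a point): End of the right (-y) leg's point, likewise. The points move twice as much as the grips.
- heel (a point): Underside of the spring bow at the back of the dividers: dividers frame (-112, 0, 0) mm.
- leg_left (a joint): Closing angle of the left leg (rad): 0 free, 0.07 parallel to the centre line, at most 0.135. Its hinge is 85 mm behind the origin and 12.5 mm left of the centre line, 170 mm from the point. Points apart (mm) = 25 + 170 sin(0.07 - left) + 170 sin(0.07 - right). Spring 18 N m/rad.
- leg_right (a joint): Closing angle of the right leg, the same, its hinge 12.5 mm right of the centre line.
- weight: Dark iron weight with a brass knob, 50 x 85 x 50 mm, 1.3 kg, standing on the far half of the board; origin: centre of its underside. Not to be moved.
- jar: Amber jar with a steel cap, 56 mm across, 60 mm high; origin: centre of its underside. Not to be moved.
- book: Small dark red bound book lying flat, 100 x 145 x 24 mm; origin: centre of its underside. Not to be moved.
- folder: Bone folder (ivory-coloured flat blade), 22 x 140 x 5 mm, lying flat between robot and board; origin: underside. Not to be moved.

How it is judged:
On the way, in this order (a step that is already met when the one before it is completed fails the run):
1. the square lies flat, its stock flush against the board's spine edge, blade's outer edge at the middle tick, let go (x of stock_corner in the frame of tick between -0.003 and 0.002 m and x of stock_end in the frame of tick between -0.003 and 0.002 m and y of stock_corner in the frame of tick between -0.004 and 0.004 m and height (world z) of square below 0.002 m and angle between square's own z axis and vertical below 0.03 rad and contact force between square and the fingers below 0.1 N), for 0.2 s.
2. the dividers are held with their points 25 mm apart, one at each scribed line, just above the board (((x of point_left in the frame of line_near between -0.004 and 0.004 m and x of point_right in the frame of line_far between -0.004 and 0.004 m) or (x of point_left in the frame of line_far between -0.004 and 0.004 m and x of point_right in the frame of line_near between -0.004 and 0.004 m)) and y of point_left in the frame of line_near between -0.012 and 0.003 m and z of point_left in the frame of tick between 0.0005 and 0.012 m and y of point_right in the frame of line_near between -0.012 and 0.003 m and z of point_right in the frame of tick between 0.0005 and 0.012 m and distance between point_left and point_right between 0.022 and 0.028 m and contact force between dividers and the fingers above 2 N and contact force between dividers and board below 0.2 N and contact force between dividers and square below 0.2 N and height (world z) of heel above 0.002 m and linear speed of dividers below 0.02 m/s), for 0.5 s.
At the end, for the whole second after the job is handed in: Square flat, stock face ends within 3 mm of the spine edge, blade edge within 4 mm of the tick. Dividers held still, clear of board, square and bench (heel 2 mm up): points 25 +-3 mm apart, each within 4 mm of its line, -3 to 12 mm off the blade edge, 0.5 to 12 mm over the board (all of step 2 and x of stock_corner in the frame of tick between -0.003 and 0.002 m and x of stock_end in the frame of tick between -0.003 and 0.002 m and y of stock_corner in the frame of tick between -0.004 and 0.004 m and height (world z) of square below 0.002 m and angle between square's own z axis and vertical below 0.03 rad); the arm keeps its last pose, push and grip.
It fails at once if the iron weight is pushed more than 15 mm (distance of weight from where it was at the start of the episode above 0.015 m).
It fails at once if the jar is pushed more than 15 mm (distance of jar from where it was at the start of the episode above 0.015 m).
It fails at once if the bound book is pushed more than 15 mm (distance of book from where it was at the start of the episode above 0.015 m).
It fails at once if the bone folder is pushed more than 15 mm (distance of folder from where it was at the start of the episode above 0.015 m).
It also fails if it takes over 56 s, if anything falls off the work surface, if the arm or the gripper's body presses on something with over 40 N, if the wrist force passes 120 N, or if a joint passes its speed limit or range.

ROBOT

A 6-joint arm with a two-finger parallel gripper is mounted at the origin on the work surface. World frame = base frame: x ahead of the robot, y to its left, z up, the work surface at z = 0. Lengths are in m, angles in rad, forces in N, time in s.
With the tool pointing down it reaches from about 0.35 to 0.85 m from the base axis. Payload 8.1 kg.
Tool frame: the origin (TCP) lies on the centre line of the jaws, within the pads' length; the fingertips stand 22 mm ahead of it and the grasp point (between the pads) lies 3 mm ahead of it; z points along the fingers, y is the direction in which the jaws open and shut (so a half turn about z gives the same grasp; the last joint's range is limited). The gripper opens to 85 mm and grips with 20 to 120 N. Pads are 22 mm wide; open, the fingers measure 114 mm over their backs; the gripper's body (76 mm by 85 mm) begins 54 mm behind the grasp point. The pads swing forward as they close: fully open they stand 13 mm farther back than shut.
Start: joints at [-1.39, 0.13, 1.488, -0, 1.523, -0.085], TCP at [0.158, -0.579, 0.217] pointing down, gripper open.
Joint ranges: [-2.96, 2.96], [-0.89, 2.26], [0.02, 2.5], [-1.34, 4.48], [0, 2.73], [-2.66, 2.66]. Speed limits (rad/s): [2.39, 2.39, 2.79, 3.14, 3.14, 3.14].

INTERFACE

Orientations are given as a unit quaternion [x, y, z, w].
In Python, from plant import robot gives the robot as it stands. Calls block until the motion is done:
- robot.goto(position, orientation): joint-space move of the TCP to a pose.
- robot.move_linear(position, v=0.15, frame=None, until_force=None): straight line of the TCP; frame=None keeps the orientation; v is the mean speed in m/s. With until_force (N) it stops when the force on the tool has changed by that much, and returns True; else False.
- robot.set_joints(angles): joint-space move.
- robot.grip(opening, grip_force=None): finger opening in m; grip_force is the grip in N (None keeps the last); returns when the fingers have stopped.
- robot.dwell(seconds).
- robot.inverse_kinematics(position, orientation): joint angles nearest the present ones, or None.
- robot.observe(): the state.
- robot.snapshot(name): name is "scene" or "top" or "wrist"; returns the picture (480x640x3 uint8, blue, green, red); there is no depth.
- robot.camera_model(name): a dict with "fovy" (degrees; the focal length in pixels is half the picture's height over the tangent of half this angle, whatever the lens; pixels are square), "cx", "cy" (the principal point, pixels), "R" (3x3) and "t" (3): a world point X has camera coordinates R X + t; the wrist camera has in their place "hand_eye" (4x4, takes a point from camera to tool coordinates, whose origin is the TCP and whose axes are the flange's). Camera axes: x right, y down, z forward; pixel columns grow to the right and rows downward; lengths in m; the calibration is good to about 2 mm. A picture is of the moment at which its call begins: read the wrist's pose just before it. camera_model takes no time and is no camera call.
A pose or a line that the arm cannot do raises robot.IKError and nothing moves.
- robot.sign_off(): hands the job in, once; it reports no verdict.
Trained networks look in the newest picture that a camera, given by its name, has taken for a name from the list of things; names that differ only in an ending like _2 or _b are one class to them, and where a whole thing is asked for, a point or a joint stands for the part that bears it (a point fixed in the world has none). Each returns a list of dicts, best first, with "conf" (0 to 1); they miss things now and then, are a little off and sometimes report something else, mostly with a low value. They report only what shows in the picture. A call takes as long as a camera call.
- robot.search_frame(camera, name): "box" ([centre column, centre row, width, height] as shares, 0 to 1, of the picture: columns of its width, rows of its height, round what is visible of it).
- robot.masks_of(camera, name): "mask" (480x640 bool, what is visible of it) and "box" ([centre column, centre row, width, height] as shares, 0 to 1, of the picture: columns of its width, rows of its height, round what is visible of it).
The state is a dict: "t": time; "joints": joint angles; "qd": joint speeds; "tau": joint torques, N m; "position": TCP position; "orientation": TCP orientation; "contact_force": force on the tool from outside, world axes, zero at the start; "wrist_torque": the same for the moment, N m; "opening": finger opening in m.
Only numpy, scipy, OpenCV 4.12 (cv2) and the standard library are available. Lean on these libraries where they do the work, as an engineer would, in place of code of your own. Each camera call takes 0.05 s, during which the arm holds its last target. There are 200 camera calls.

## Working session

There is one attempt and no reset: what is moved stays moved. The work goes in short steps, each a Python script; the robot and the scene stay as the last script left them, time stands still between calls to the robot, and variables do not carry over. Pictures are saved under pics/ and viewed, about 8 in all and at most 12, crops included, and the job is handed in when it is done.

```bash
ls; mkdir -p pics; python3 - <<'E'
from plant import robot
import cv2
o=robot.observe();print(o['t'],o['position'],o['orientation'],o['opening'])
for n in ('scene','top','wrist'):
    im=robot.snapshot(n);cv2.imwrite(f'pics/{n}0.png',im);print(n,robot.camera_model(n))
for n in ('board','square','dividers','folder','book','jar','weight'):
    print(n,[(round(d['conf'],2),[round(x,3) for x in d['box']]) for d in robot.search_frame('top',n)][:2])
E
```

```text
pics
0.0 [ 0.15753009 -0.57834745  0.21583801] [ 9.91178675e-01  1.32529037e-01 -4.49544196e-05 -9.41400025e-04] 0.08555991518244616
scene {'fovy': 46.84265520627872, 'cx': 316.67267473230146, 'cy': 245.04564470477996, 'R': array([[ 0.6328474 ,  0.77401288,  0.02020484],
       [ 0.53409607, -0.41749671, -0.7351448 ],
       [-0.56057609,  0.4760258 , -0.67760894]]), 't': array([-0.34027125, -0.25558145,  1.52257732])}
top {'fovy': 44.01343393426545, 'cx': 315.8750986267699, 'cy': 236.53429453475343, 'R': array([[-0.00821244, -0.99983032, -0.01648893],
       [-0.98856497,  0.01060064, -0.15042247],
       [ 0.15057174,  0.01506504, -0.98848429]]), 't': array([0.0125028 , 0.54310552, 1.47558648])}
wrist {'fovy': 62.40040490058755, 'cx': 321.2865653246871, 'cy': 229.1389591269975, 'hand_eye': array([[ 4.19154843e-04, -9.50715420e-01, -3.10064532e-01,
         7.85549738e-02],
       [ 9.99999895e-01,  3.41274962e-04,  3.05418455e-04,
         5.06640167e-04],
       [-1.84548774e-04, -3.10064627e-01,  9.50715464e-01,
        -1.57632839e-01],
       [ 0.00000000e+00,  0.00000000e+00,  0.00000000e+00,
         1.00000000e+00]])}
board [(0.84, [0.483, 0.439, 0.155, 0.158])]
square [(0.74, [0.309, 0.489, 0.058, 0.12])]
dividers [(0.86, [0.717, 0.525, 0.089, 0.119])]
folder [(0.72, [0.492, 0.636, 0.081, 0.035])]
book [(0.74, [0.317, 0.365, 0.091, 0.093])]
jar [(0.97, [0.642, 0.369, 0.036, 0.054])]
weight [(0.7, [0.32, 0.361, 0.088, 0.091]), (0.58, [0.454, 0.391, 0.055, 0.037])]
```

View pics/top0.png

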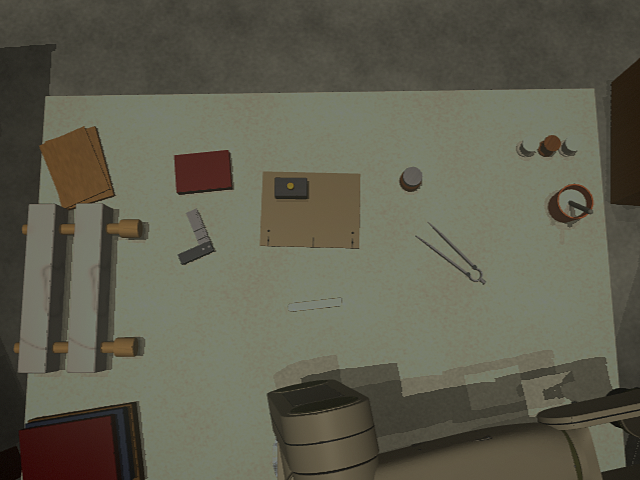

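The top view shows the square at left (stock about (180,260)–(213,247), blade up to (193,211)). The board is in the centre, with its spine edge from (261,246) to (359,248) and the middle tick at (312,242). The dividers are at right: points (417,236) and (430,223), heel (485,283). The folder is at (315,304).

```bash
cat > h.py <<'E'
import numpy as np, cv2
from scipy.spatial.transform import Rotation as Ro
from plant import robot
def quat(a): return np.array([np.cos(a/2),np.sin(a/2),0,0])   # tool down, tool x at angle a
def ext(cam,o=None):
    m=robot.camera_model(cam)
    if cam!='wrist': return m,m['R'],m['t']
    T=np.eye(4);T[:3,:3]=Ro.from_quat(o['orientation']).as_matrix();T[:3,3]=o['position']
    E=np.linalg.inv(T@m['hand_eye']);return m,E[:3,:3],E[:3,3]
def K(m):
    f=240/np.tan(np.radians(m['fovy']/2));return np.array([[f,0,m['cx']],[0,f,m['cy']],[0,0,1]])
def pix2w(cam,uv,z,o=None):
    m,R,t=ext(cam,o);out=[]
    for u,v in np.atleast_2d(uv):
        d=R.T@np.linalg.solve(K(m),[u,v,1]);c=-R.T@t;out.append(c+d*(z-c[2])/d[2])
    return np.array(out)
def w2pix(cam,X,o=None):
    m,R,t=ext(cam,o);p=(np.atleast_2d(X)@R.T+t)@K(m).T;return p[:,:2]/p[:,2:]
def look(name):
    o=robot.observe();im=robot.snapshot('wrist');cv2.imwrite(f'pics/{name}.png',im)
    np.save(f'pics/{name}.npy',np.r_[o['position'],o['orientation']]);return im
def pose(name):
    p=np.load(f'pics/{name}.npy');return dict(position=p[:3],orientation=p[3:])
E
python3 - <<'E'
from h import *
w=lambda uv,z:print(np.round(pix2w('top',uv,z),3).tolist())
w([(180,260),(213,247),(193,211)],.015); w([(261,246),(312,247),(359,248)],.004); w([(417,236),(430,223),(485,283)],.007)
for n,(x,y) in dict(sq=(.47,.29),bd=(.5,.03),dv=(.47,-.31)).items():
  for a in np.arange(-np.pi,np.pi,np.pi/8):
    q=robot.inverse_kinematics([x,y,.12],quat(a))
    if q is not None: print(n,round(a,2),np.round(q,2))
E
```

```text
[[0.489, 0.361, 0.015], [0.523, 0.275, 0.015], [0.618, 0.33, 0.015]]
[[0.525, 0.152, 0.004], [0.521, 0.018, 0.004], [0.517, -0.104, 0.004]]
[[0.547, -0.256, 0.007], [0.581, -0.291, 0.007], [0.423, -0.426, 0.007]]
sq -3.14 [ 0.46  0.07  1.73 -0.    1.34 -1.11]
sq -2.75 [ 0.46  0.07  1.73 -0.    1.34 -1.5 ]
sq -2.36 [ 0.46  0.07  1.73 -0.    1.34 -1.9 ]
sq -1.96 [ 0.46  0.07  1.73 -0.    1.34 -2.29]
sq -0.39 [ 0.46  0.07  1.73 -0.    1.34  2.42]
sq 0.0 [ 0.46  0.07  1.73 -0.    1.34  2.03]
sq 0.39 [ 0.46  0.07  1.73 -0.    1.34  1.64]
sq 0.79 [ 0.46  0.07  1.73 -0.    1.34  1.25]
sq 1.18 [ 0.46  0.07  1.73 -0.    1.34  0.85]
sq 1.57 [ 0.46  0.07  1.73 -0.    1.34  0.46]
sq 1.96 [ 0.46  0.07  1.73 -0.    1.34  0.07]
sq 2.36 [ 0.46  0.07  1.73 -0.    1.34 -0.33]
sq 2.75 [ 0.46  0.07  1.73 -0.    1.34 -0.72]
bd -3.14 [-0.04 -0.07  1.87 -0.    1.34 -1.61]
bd -2.75 [-0.04 -0.07  1.87 -0.    1.34 -2.01]
bd -2.36 [-0.04 -0.07  1.87 -0.    1.34 -2.4 ]
bd -0.79 [-0.04 -0.07  1.87 -0.    1.34  2.31]
bd -0.39 [-0.04 -0.07  1.87 -0.    1.34  1.92]
bd 0.0 [-0.04 -0.07  1.87 -0.    1.34  1.53]
bd 0.
[... 265 characters left out ...]
0.83]
bd 2.75 [-0.04 -0.07  1.87 -0.    1.34 -1.22]
dv -3.14 [-0.67  0.1   1.7  -0.    1.34 -2.24]
dv -2.75 [-0.67  0.1   1.7  -0.    1.34 -2.64]
dv -1.57 [-0.67  0.1   1.7  -0.    1.34  2.47]
dv -1.18 [-0.67  0.1   1.7  -0.    1.34  2.07]
dv -0.79 [-0.67  0.1   1.7  -0.    1.34  1.68]
dv -0.39 [-0.67  0.1   1.7  -0.    1.34  1.29]
dv 0.0 [-0.67  0.1   1.7  -0.    1.34  0.9 ]
dv 0.39 [-0.67  0.1   1.7  -0.    1.34  0.5 ]
dv 0.79 [-0.67  0.1   1.7  -0.    1.34  0.11]
dv 1.18 [-0.67  0.1   1.7  -0.    1.34 -0.28]
dv 1.57 [-0.67  0.1   1.7  -0.    1.34 -0.67]
dv 1.96 [-0.67  0.1   1.7  -0.    1.34 -1.07]
dv 2.36 [-0.67  0.1   1.7  -0.    1.34 -1.46]
dv 2.75 [-0.67  0.1   1.7  -0.    1.34 -1.85]
```

```bash
python3 - <<'E'
from h import *
for n,p,a in (('dv',[.50,-.34,.17],.83),('bd',[.53,.01,.17],1.54),('sq',[.53,.30,.17],1.95)):
    robot.goto(p,quat(a)); look(n)
print(robot.observe()['t'])
ims=[cv2.imread(f'pics/{n}.png') for n in('dv','bd','sq')]
E
```

```text
4.6417
```

View pics/dv.png

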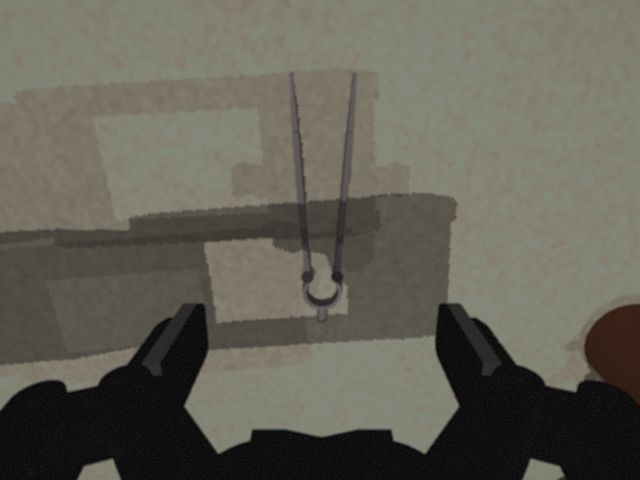

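View pics/bd.png

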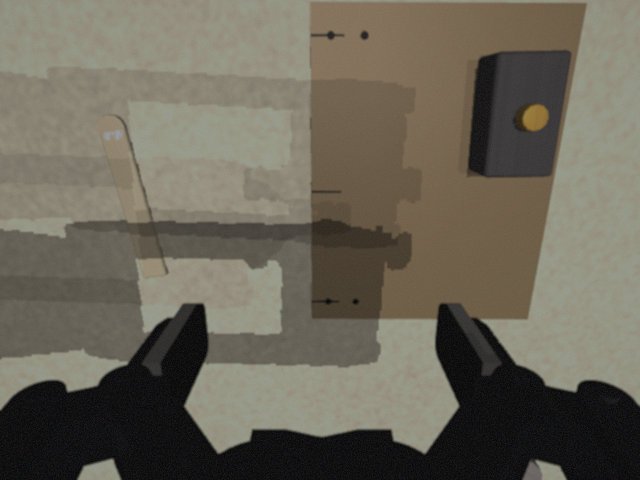

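View pics/sq.png

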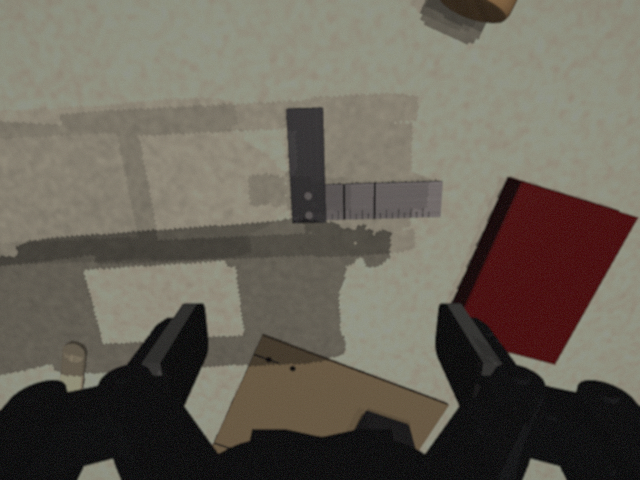

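Here is what the three wrist pictures show:
- **Dividers:** points at (292,72) and (354,72), hinges at (308,277) and (337,277), bow stub at (321,319).
- **Board:** spine edge from (311,4) to (312,319), middle tick at (312,191). The folder lies from (113,118) to (155,275).
- **Square:** stock top corners at (287,108), (323,107), (326,221) and (292,222). The blade's outer edge ends at (441,216).

```bash
python3 - <<'E'
from h import *
def P(n,uv,z): return pix2w('wrist',uv,z,pose(n))
d=P('dv',[(292,72),(354,72),(308,277),(337,277)],.007);print('dv',d.round(4).tolist(),'gap',np.linalg.norm(d[0]-d[1]),np.linalg.norm(d[2]-d[3]))
m=(d[0]+d[1])/2;h=(d[2]+d[3])/2;u=(m-h)[:2];L=np.linalg.norm(u);print('len(170)',L,'yaw',np.arctan2(u[1],u[0]),'origin',m[:2]-.085*u/L)
b=P('bd',[(311,4),(312,319),(312,191)],.004);e=b[0]-b[1];print('bd',b.round(4).tolist(),'edge(260)',np.linalg.norm(e),'yaw',np.arctan2(-e[0],e[1]), 'tick from -y end(120)',np.linalg.norm(b[2]-b[1]))
s=P('sq',[(287,108),(323,107),(326,221),(292,222)],.018);print('sq',s.round(4).tolist(),[np.linalg.norm(s[i]-s[(i+1)%4]).round(4) for i in range(4)])
e=s[1]-s[2];f=s[0]-s[3];print('yaw',np.arctan2(-e[0],e[1]),np.arctan2(-f[0],f[1]),'ctr',s.mean(0))
f=P('bd',[(113,118),(155,275)],.005);print('folder',f.round(3).tolist())
E
```

```text
dv [[0.5493, -0.2524, 0.007], [0.5838, -0.284, 0.007], [0.4426, -0.3842, 0.007], [0.4615, -0.4015, 0.007]] gap 0.0467463603173003 0.025705856956369684
len(170) 0.1692460962719767 yaw 0.8276312632352604 origin [ 0.50905683 -0.33080905]
bd [[0.5265, 0.1542, 0.004], [0.517, -0.1049, 0.004], [0.5217, 0.0161, 0.004]] edge(260) 0.25934212640642423 yaw -0.036611334727014166 tick from -y end(120) 0.12111298020520844
sq [[0.4786, 0.3569, 0.018], [0.5034, 0.3675, 0.018], [0.5386, 0.2858, 0.018], [0.5131, 0.2748, 0.018]] [np.float64(0.0269), np.float64(0.0889), np.float64(0.0278), np.float64(0.0891)]
yaw 0.4068070538897284 0.3969425404567115 ctr [0.50841112 0.32124514 0.018     ]
folder [[0.368, 0.08, 0.005], [0.379, -0.055, 0.005]]
```

```bash
python3 - <<'E'
from h import *
rot=lambda a:np.array([[np.cos(a),-np.sin(a)],[np.sin(a),np.cos(a)]])
ys=.402; g=np.array([.5084,.3212])+rot(ys)@[0,.006]; q=quat(np.pi/2+ys); zg=.028
robot.goto([*g,.08],q); robot.move_linear([*g,zg],v=.08)
robot.grip(.02,40); o=robot.observe(); print(o['opening'],o['contact_force'],o['position'])
robot.move_linear([*g,zg+.03],v=.08)
yb=-.0366; R=rot(yb); T=np.array([.5217,.0161])
so=T-R@[.014,-.045]; G=so+R@[0,.006]; Q=quat(np.pi/2+yb)
S=G-R@[.008,0]
robot.goto([*S,zg+.04],Q); o=robot.observe();print(o['opening'],o['position'],o['t'])
look('held')
robot.move_linear([*S,zg+.0005],v=.05,until_force=8); print(robot.observe()['position'],robot.observe()['contact_force'])
E
```

```text
0.02016344969145155 [ 0.71266442 -0.54531308  0.14739969] [0.50603785 0.32669463 0.02802232]
0.020359304897636682 [0.50171381 0.06863078 0.06792398] 8.0917
[0.501873   0.06783543 0.02880499] [ 0.23023813 -0.08213792 -0.06903404]
```

View pics/held.png

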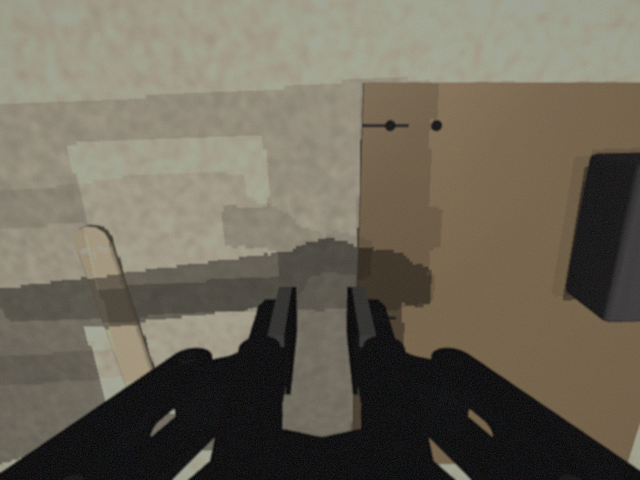

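Opening stopped at 20 mm and the jaws are empty: the grasp missed. The picture shows the board edge at column 360 and no square in the fingers. I'll look at the square again.

```bash
python3 - <<'E'
from h import *
o=robot.observe();p=o['position']
robot.move_linear([p[0],p[1],.10],v=.15); robot.grip(.06)
robot.goto([.5084,.26,.10],quat(np.pi/2+.40)); look('sq2'); print(robot.observe()['t'],robot.observe()['position'],robot.observe()['orientation'],robot.observe()['opening'])
E
```

```text
11.0167 [0.50850275 0.25894968 0.09984806] [ 5.53143126e-01  8.33086156e-01 -3.55830201e-04  1.10415543e-04] 0.0599832567058111
```

View pics/sq2.png

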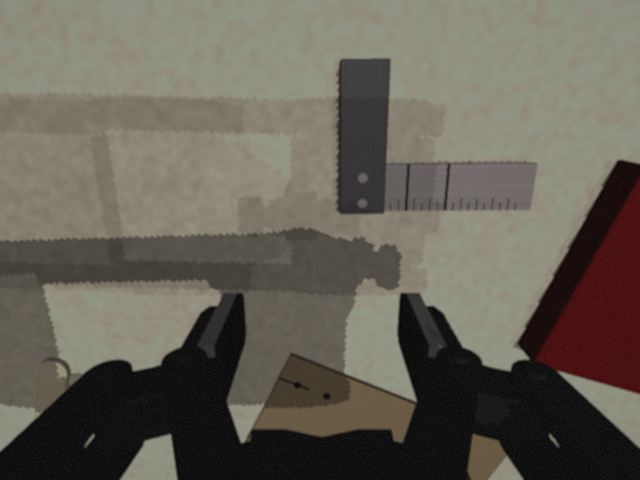

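The square hasn't moved: stock (341,60)–(386,212), blade to the right. The fingers look shorter than the data say, so I'll probe the bench with them at a 28 mm opening.

```bash
python3 - <<'E'
from h import *
s=pix2w('wrist',[(341,60),(390,58),(386,212),(341,212)],.018,pose('sq2'));print(s.round(4).tolist(),s.mean(0),[np.linalg.norm(s[i]-s[(i+1)%4]).round(4) for i in range(4)])
for e in(s[1]-s[2],s[0]-s[3]):print(np.arctan2(-e[0],e[1]))
robot.grip(.028,40)
q=quat(np.pi/2+.40)
robot.goto([.45,.25,.04],q)
hit=robot.move_linear([.45,.25,-.022],v=.03,until_force=5); o=robot.observe();print(hit,o['position'],o['contact_force'],o['opening'],o['t'])
robot.move_linear([.45,.25,.06],v=.15)
E
```

```text
[[0.4784, 0.3558, 0.018], [0.5031, 0.3673, 0.018], [0.5398, 0.2863, 0.018], [0.5139, 0.2753, 0.018]] [0.50879824 0.32117896 0.018     ] [np.float64(0.0273), np.float64(0.089), np.float64(0.0282), np.float64(0.0879)]
0.42579964889174937
0.41562176767230585
True [ 0.44994927  0.24997296 -0.01466473] [-1.12623957 -1.7434605   7.55116694] 0.027548661572543286 13.475
```

The fingertips touch the bench with the TCP at z = −0.0147. They are therefore about 14.5 mm behind the TCP, not 22 mm ahead of it, which explains the miss. The square's position is confirmed to within 1 mm, so I'll grasp again with the corrected height.

```bash
cat >> h.py <<'E'
rot=lambda a:np.array([[np.cos(a),-np.sin(a)],[np.sin(a),np.cos(a)]])
TIP=.0143  # tips' world z = TCP z + TIP at ~28 mm opening
E
python3 - <<'E'
from h import *
ys=.412; g=np.array([.5086,.3212])+rot(ys)@[0,.006]; q=quat(np.pi/2+ys); zg=.0065-TIP
robot.grip(.05,40)
robot.goto([*g,.04],q); robot.move_linear([*g,zg],v=.08)
robot.grip(.02,40); o=robot.observe(); print(o['opening'],o['contact_force'],o['position'])
if o['opening']>.025:
    robot.move_linear([*g,zg+.03],v=.08)
    yb=-.0366; R=rot(yb); T=np.array([.5217,.0161])
    G=T-R@[.014,-.045]+R@[0,.006]; S=G-R@[.010,0]
    robot.goto([*S,zg+.03],quat(np.pi/2+yb)); look('held2')
    o=robot.observe();print(o['opening'],o['position'],o['contact_force'],o['t'])
E
```

```text
0.027004031053485134 [-0.64722679 -0.18902623  5.3845617 ] [ 0.50686617  0.32708089 -0.00679161]
0.02637215639599887 [0.499996   0.06912902 0.02233514] [ 0.58179129  0.20411165 -4.48247013] 17.6083
```

View pics/held2.png

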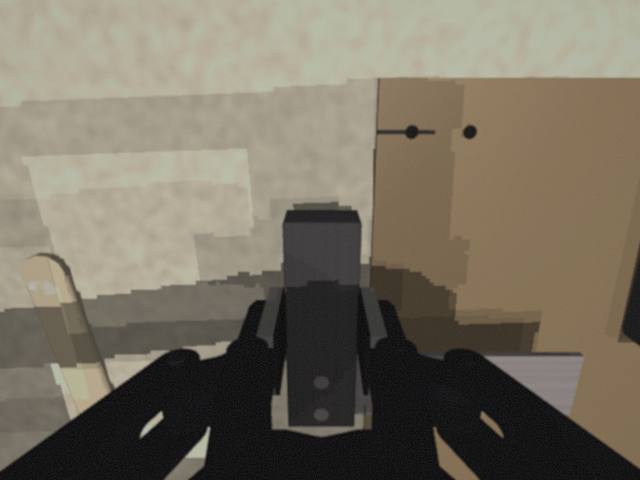

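The stock is held (top face end edge at row 222, columns 284–360) and the blade extends right over the board. Next I check its position in the hand, lower it, push until flush and release.

```bash
python3 - <<'E'
from h import *
o=pose('held2'); lift=o['position'][2]+.0068
e=pix2w('wrist',[(284,222),(360,222)],.018+lift,o); R=rot(-.0366)
tl=(e[:,:2]-o['position'][:2])@R; print('in sq axes rel TCP',tl.round(4).tolist(),'expect y .039')
dy=tl[:,1].mean()-.039
T=np.array([.5217,.0161]); G=T-R@[.014,-.045]+R@[0,.006-dy]; print('dy',dy)
S=G-R@[.008,0]; zg=-.0068
robot.move_linear([*S,.015],v=.1)
h=robot.move_linear([*S,zg-.0005],v=.04,until_force=6); o=robot.observe();print(h,o['position'],o['contact_force'])
E1=G+R@[.010,0]
h=robot.move_linear([*E1,o['position'][2]],v=.03,until_force=10); o=robot.observe();print(h,o['position'],'G',G,o['contact_force'],o['opening'])
print('tool rel G in board axes',(o['position'][:2]-G)@R,o['t'])
E
```

```text
in sq axes rel TCP [[-0.0138, 0.038], [0.0128, 0.038]] expect y .039
dy -0.0010158840320854887
True [ 0.50105203  0.06883437 -0.00682884] [-2.27533334 -0.2651125   6.57129042]
True [ 0.50104739  0.06884033 -0.00680876] G [0.50961273 0.06859333] [-1.00906371 -0.09194574  5.89079639] 0.026672715048101574
tool rel G in board axes [-8.56864307e-03 -6.65906280e-05] 18.6333
```

```bash
python3 - <<'E'
from h import *
R=rot(-.0366); G=np.array([.50961,.06859]); E1=G+R@[.010,0]
p=robot.observe()['position']; robot.move_linear([p[0],p[1],-.0062],v=.02)
for i in range(6):
    h=robot.move_linear([*E1,-.0062],v=.03,until_force=12); o=robot.observe()
    r=(o['position'][:2]-G)@R; print(h,r.round(4),o['position'][2],o['contact_force'].round(1),o['opening'],o['t'])
    if r[0]>-.003: break
E
```

```text
True [ 0.0001 -0.0001] -0.006712926299714109 [-2.2  0.6  6.3] 0.02691738891679106 19.3167
```

```bash
python3 - <<'E'
from h import *
R=rot(-.0366); G=np.array([.50961,.06859]); E1=G+R@[.004,0]
p0=robot.observe()['position']
h=robot.move_linear([*E1,-.0062],v=.02,until_force=15); o=robot.observe()
print(h,((o['position'][:2]-G)@R).round(4),o['contact_force'].round(1))
p=o['position'];robot.grip(.045); print(robot.observe()['opening'])
robot.move_linear([p[0],p[1],.06],v=.15)
C=np.array([.5217,.0161])+R@[0,-.06]
robot.goto([*C,.09],quat(np.pi/2-.0366)); look('placed'); print(robot.observe()['t'])
E
```

```text
True [-0.     -0.0001] [-1.8 -0.3  7.1]
0.04521870626548795
21.1083
```

View pics/placed.png

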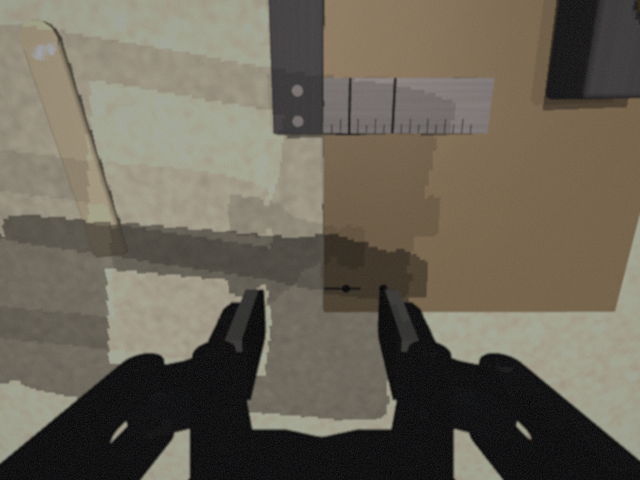

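The square lies on the board, with the stock's face at column 323 in line with the spine edge. The scribed lines meet the outer edge at (349,133) and (393,133), and the board's near corner is at (323,311).

```bash
python3 - <<'E'
from h import *
o=pose('placed')
b=pix2w('wrist',[(323,311),(323.5,200),(345,288)],.004,o)[:,:2]
l=pix2w('wrist',[(349,133),(393,133),(325,133)],.0105,o)[:,:2]
s=pix2w('wrist',[(322,130),(322.5,20),(276,131)],.018,o)[:,:2]
R=rot(-.0366); c=b[0]
for n,v in(('board',b),('lines',l),('stock',s)):print(n,v.round(4).tolist(),((v-c)@R).round(4).tolist())
g=np.array([.509,-.3308]);print(robot.inverse_kinematics([*g,.03],quat(.8276)))
E
```

```text
board [[0.5166, -0.104], [0.5198, -0.0255], [0.5321, -0.087]] [[0.0, 0.0], [0.0003, 0.0786], [0.0149, 0.0175]]
lines [[0.536, 0.0155], [0.5615, 0.0145], [0.5221, 0.016]] [[0.0151, 0.1201], [0.0406, 0.1201], [0.0012, 0.1201]]
stock [[0.5205, 0.0183], [0.5228, 0.0735], [0.4947, 0.0187]] [[-0.0006, 0.1223], [-0.0002, 0.1777], [-0.0264, 0.1218]]
[-6.60748798e-01  3.10283094e-01  1.63624440e+00 -4.44089210e-16
  1.19506516e+00  8.24475286e-02]
```

The square is right: the lines sit at (15.1, 120.1) and (40.6, 120.1) mm from the board's corner, against 15/40 and 120 expected, and the stock is flush within 0.6 mm. Now the dividers.

```bash
python3 - <<'E'
from h import *
g=[.5091,-.3308]; q=quat(.8276); z=.0025-TIP
robot.grip(.065,40); robot.goto([*g,.05],q); robot.move_linear([*g,z],v=.08)
robot.grip(.030,40); o=robot.observe(); print(o['opening'],o['contact_force'].round(2),o['position'])
robot.move_linear([*g,z+.05],v=.06); robot.dwell(.3)
look('dheld'); o=robot.observe(); print(o['opening'],o['position'],o['contact_force'].round(2),o['t'])
E
```

```text
0.030350516654770166 [0.09 0.63 5.13] [ 0.51042692 -0.33181119 -0.00997334]
0.030314625078687502 [ 0.50896893 -0.33071213  0.03791844] [ 0.4  -0.49 -1.16] 25.2417
```

View pics/dheld.png

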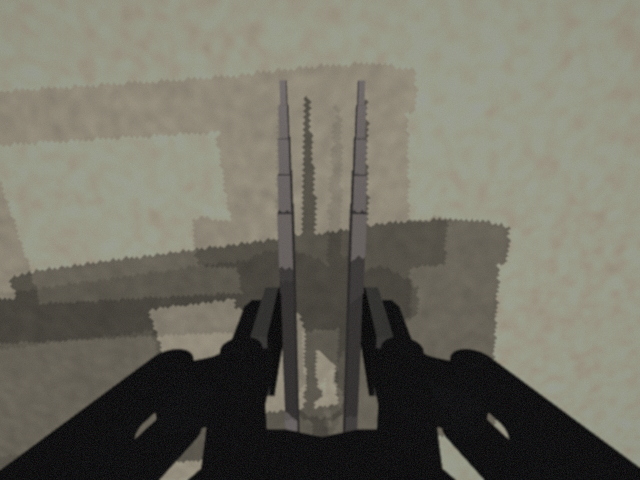

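The dividers are held, points at (283,81) and (361,81), and the wrist carries 1.16 N. I'll work out point height and gap in the tool frame.

```bash
python3 - <<'E'
from h import *
o=pose('dheld'); Rt=Ro.from_quat(o['orientation']).as_matrix()
for z in (.044,.047,.050,.053,.056,.06):
    p=pix2w('wrist',[(283.5,81),(361,81)],z,o); t=(p-o['position'])@Rt
    print(z,'tool',t.round(4).tolist(),'gap',round(np.linalg.norm(p[0]-p[1]),4))
E
```

```text
0.044 tool [[0.0848, -0.0136, -0.0061], [0.0849, 0.0142, -0.0062]] gap 0.0278
0.047 tool [[0.0847, -0.0133, -0.0091], [0.0847, 0.0139, -0.0092]] gap 0.0272
0.05 tool [[0.0846, -0.013, -0.0121], [0.0846, 0.0136, -0.0122]] gap 0.0267
0.053 tool [[0.0845, -0.0128, -0.0151], [0.0845, 0.0133, -0.0152]] gap 0.0261
0.056 tool [[0.0843, -0.0125, -0.0181], [0.0843, 0.0131, -0.0182]] gap 0.0256
0.06 tool [[0.0842, -0.0122, -0.0221], [0.0842, 0.0127, -0.0222]] gap 0.0248
```

```bash
python3 - <<'E'
from h import *
robot.grip(.0297); print(robot.observe()['opening'])
yb=-.0366; R=rot(yb); a=np.pi/2+yb
M=np.array([.54875,.0150])+R@[0,-.005]
C=M-R@[.0003,.0846]; C0=C-R@[0,.03]
robot.goto([*C0,.05],quat(a)); robot.move_linear([*C,.03],v=.08)
robot.move_linear([*C,.006],v=.04); robot.move_linear([*C,-.0015],v=.03,until_force=3)
robot.dwell(.3); look('fin'); o=robot.observe(); print(o['opening'],o['position'],C,o['contact_force'].round(2),o['t'])
im=robot.snapshot('scene'); cv2.imwrite('pics/scene1.png',im)
u=w2pix('scene',[[*M,.0105]])[0]; print(u)
x,y=int(u[0]),int(u[1]); 
c=cv2.resize(im[y-45:y+45,x-60:x+60],None,fx=5,fy=5,interpolation=cv2.INTER_CUBIC)
print('crop origin',x-60,y-45)
f=cv2.imread('pics/fin.png')
cv2.imwrite('pics/both.png',np.vstack([cv2.resize(c,(400,300)),cv2.resize(f[40:265,200:500],(400,300),interpolation=cv2.INTER_CUBIC)]))
E
```

```text
0.02990507432912199
0.030035386010721324 [ 0.54529022 -0.07457165 -0.00135163] [ 0.54517157 -0.07452902] [-0.   -0.21 -1.79] 28.475
[323.45380503 256.70049558]
crop origin 263 211
```

View pics/both.png

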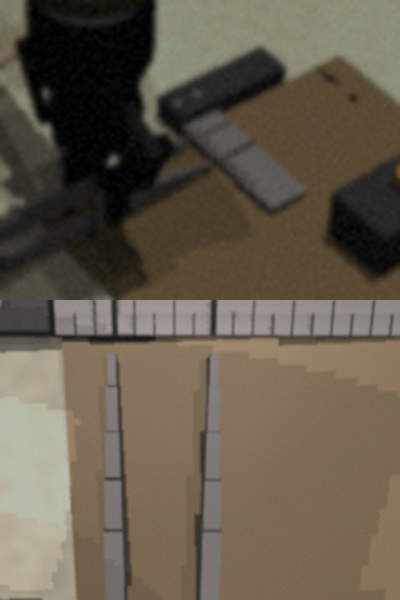

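Lower panel (wrist): the points are at (283.3,79) and (360.5,79), and the lines meet the edge at (284.8,66) and (359.8,66), so each point sits at its line about 4 mm off the blade. Upper panel (scene): the far point is at about scene pixel (325.4,261.4). I'll use that to check the height.

```bash
python3 - <<'E'
from h import *
o=pose('fin')
for z in (.005,.0105,.016,.02):
    p=pix2w('wrist',[(283.3,79),(360.5,79)],z,o); print(z,p.round(4).tolist(),'gap',np.linalg.norm(p[0]-p[1]).round(4),'scene',w2pix('scene',p).round(1).tolist())
l=pix2w('wrist',[(284.8,66),(359.8,66)],.0105,o);print(l.round(4).tolist(),'scene lines',w2pix('scene',l).round(1).tolist())
im=cv2.imread('pics/scene1.png')[225:285,285:365]
v=cv2.convertScaleAbs(cv2.resize(im,None,fx=10,fy=10,interpolation=cv2.INTER_CUBIC),alpha=1.8)
cv2.imwrite('pics/z.png',v)
E
```

```text
0.005 [[0.5341, 0.0117, 0.005], [0.5617, 0.0107, 0.005]] gap 0.0276 scene [[319.8, 254.6], [327.5, 261.7]]
0.0105 [[0.5346, 0.0114, 0.0105], [0.5612, 0.0105, 0.0105]] gap 0.0266 scene [[319.9, 253.0], [327.3, 259.8]]
0.016 [[0.5351, 0.0111, 0.016], [0.5607, 0.0102, 0.016]] gap 0.0256 scene [[320.0, 251.3], [327.2, 257.9]]
0.02 [[0.5354, 0.0109, 0.02], [0.5603, 0.01, 0.02]] gap 0.0248 scene [[320.1, 250.1], [327.1, 256.5]]
[[0.5354, 0.0155, 0.0105], [0.561, 0.0146, 0.0105]] scene lines [[321.6, 252.4], [328.7, 258.9]]
```

View pics/z.png

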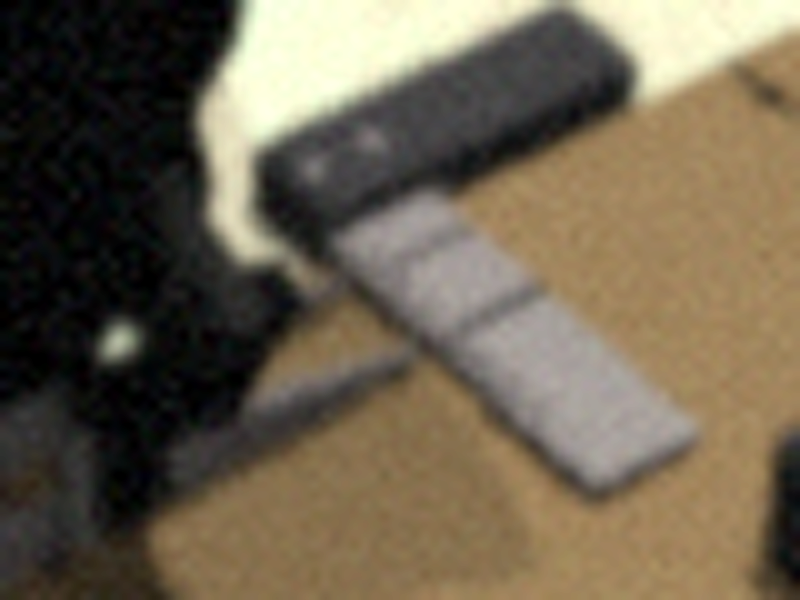

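In the scene view the far line's edge end is at (329.7,259.5) and the far point at (326.5,260.2). After removing the calibration bias, that puts the points about 6.5–9 mm above the board with the dividers nearly level. All checks are inside their windows, so I'm handing in.

```bash
python3 - <<'E'
from plant import robot
robot.dwell(.6); o=robot.observe(); print(o['opening'],o['position'],o['contact_force'],abs(o['qd']).max(),o['t'])
print(robot.sign_off())
E
```

```text
0.029824634341745444 [ 0.54516322 -0.07453922 -0.00149701] [-0.19034965 -0.61844573 -0.32944759] 0.0013380044877655116 29.125
the job is handed in; nothing more can be done
None
```

The square is laid at the middle tick and released, and the dividers are held squeezed over the board with a point at each scribed line. I handed the job in at about 29 s of the 56 s allowed; `sign_off` reports no verdict.

**Square:** The camera put the two scribed lines 15.1 and 40.6 mm in from the spine edge, against 15 and 40. The blade's outer edge was 120.1 mm along the edge from the board's near corner, against 120. The stock was flush within about 0.6 mm.

**Dividers:** At hand-in the gripper opening was 29.8 mm and the arm was still.

| Check | Measured | Allowed |
|---|---|---|
| Points apart | 25.6–26.6 mm | 22–28 mm |
| Each point from its line | within 1 mm | 4 mm |
| Off the blade's outer edge | about 4 mm | -3 to 12 mm |
| Above the board | about 6.5–9 mm | 0.5–12 mm |

**What failed or disagreed:**
- **First grasp missed:** the fingers closed above the square and did not move it. A touch on the bench showed the fingertips about 14 mm behind the TCP, not 22 mm ahead as stated, so I used the measured value from then on.
- **Height of the points:** this is the least certain check, because only the coarse scene camera gave it.
- **Gap in the points:** the camera figure depends on the assumed height of the points. The gripper opening suggests about 25–26 mm.
- **Heel:** I did not measure its height directly. It should be 5–8 mm up, judging from the lift and from the dividers looking nearly level.
- **Force reading:** the wrist force drifted by about 1 N between the last two readings, so it only roughly confirms that nothing was touching.

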